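Ramp-test two cardboard cores and sort them

ROBOT

A 7-joint arm with a two-finger parallel gripper is mounted at the origin on a cart in front of the work surface, level with it; the furniture and walls round the work are solid. World frame = base frame: x ahead of the robot, y to its left, z up, the work surface at z = 0. Lengths are in m, angles in rad, forces in N, time in s.
With the tool pointing down it reaches from about 0.35 to 0.9 m from the base axis. Payload 19.9 kg.
Tool frame: the origin (TCP) lies midway between the tips of the shut fingers; the grasp point (between the pads) lies 19 mm behind it (env.hold_point_z is the distance from the TCP to the grasp point, in m); x points along the fingers, z is the direction in which the jaws open and shut, and the axes are right-handed (so a half turn about x gives the same grasp; the last joint's range is limited). The gripper opens to 85 mm and grips with 20 to 120 N. Pads are 22 mm wide; open, the fingers measure 114 mm over their backs; the gripper's body (76 mm by 85 mm) begins 54 mm behind the grasp point. The pads swing forward as they close: fully open they stand 13 mm farther back than shut.
Start: joints at [1.135, 0.417, -0.01, 1.614, 0.005, 1.111, -0.053], TCP at [0.24, -0.577, 0.231] pointing down, gripper open.
Joint ranges: [-2.81, 2.81], [-0.39, 2.02], [-1.27, 1.25], [0.06, 2.57], [-1.19, 4.33], [0.19, 2], [-2.82, 2.82]. Speed limits (rad/s): [1.89, 1.89, 2.39, 2.39, 3.01, 3.01, 3.01].

INTERFACE

Orientations are given as a rotation vector (axis times angle).
In Python, from cell import telemetry, grab_frame, get_calibration, env, regions_of, landmark_of gives the robot as it stands.
- The arm moves only by the tool carry_out, never from a script. Its arguments are lists of equal length, an entry for each row: "linear": the shift along the tool's x, y, z in mm, a list of three; "yaw": the turn about the tool's x in rad; "grip": the closure in counts, from 0 (fully open) to 255 (shut). In form: {"linear": [[dx, dy, dz], ...], "yaw": [yaw, ...], "grip": [grip, ...]}. A call has 1 to 10 rows; each row is the pose to reach, as a shift and turn from the pose commanded when the call began, along the tool's axes at that moment; what a row does not reach only later rows make up. A row lasts 1/10 s, in which the tool goes at most 50 mm and 8.59 degrees, less where a joint would pass 70% of its speed; a pose out of reach is approached as far as the arm can. A call with a gripper value outside its range is refused whole. The fingers move at their own pace and stop on an object; the grip force is fixed at half the most. Time passes only in rows, so rows that repeat a pose let the fingers close. It gives the time, the measured TCP pose, the force and the opening at its end, in the units of the state.
- telemetry.state(): the state, without advancing time (a new reading comes with each control period).
- grab_frame(name): name is "side" or "top" or "wrist"; returns the picture (480x640x3 uint8, red, green, blue); there is no depth.
- get_calibration(name): a dict with "fx", "fy", "cx", "cy" (pixels), "D" ([k1, k2, p1, p2, k3] as OpenCV has them; the pictures are not rectified), "cam_to_world" (4x4, takes a point from camera to world coordinates). Camera axes: x right, y down, z forward; pixel columns grow to the right and rows downward; lengths in m; the calibration is good to about 2 mm. A picture is of the moment at which its call begins: read the wrist's pose just before it. get_calibration takes no time and is no camera call; for the wrist camera it gives the pose at the moment of the call.
- env.finish_job(): hands the job in, once; it reports no verdict.
Trained networks look in the newest picture that a camera, given by its name, has taken for a name from the list of things; names that differ only in an ending like _2 or _b are one class to them, and where a whole thing is asked for, a point or a joint stands for the part that bears it (a point fixed in the world has none). Each returns a list of dicts, best first, with "conf" (0 to 1); they miss things now and then, are a little off and sometimes report something else, mostly with a low value. They report only what shows in the picture. A call takes as long as a camera call.
- regions_of(name, camera): "mask" (480x640 bool, what is visible of it) and "extent" ([centre column, centre row, width, height] in pixels, round what is visible of it).
- landmark_of(name, camera): "at" ([row, column] in pixels: a listed point, or the origin of a listed thing).
The state is a dict: "time_s": time; "q": joint angles; "qvel": joint speeds; "tau": joint torques, N m; "ee_pos": TCP position; "ee_rot": TCP orientation; "wrist_force": force on the tool from outside, world axes, zero at the start; "ft_torque": the same for the moment, N m; "grip_width": finger opening in m.
Only numpy, scipy, OpenCV 4.12 (cv2) and the standard library are available. Lean on these libraries where they do the work, as an engineer would, in place of code of your own. Each camera call takes 0.05 s, during which the arm holds its last target. There are 200 camera calls.

TASK

Test the two used cardboard cores from the sloping rack on the ramp, the crushed one first: lay it on the upper steel part, level across the slope, let it go, and when it has slid and stopped on the cork strip, put it in the plywood tray as a reject. Then let the round core go in the same way, and when it has rolled to the bottom, push it endways along the run-out and between the converging guides until it is fully home against the end stop. Leave the tack jar and the masking tape where they stand.

Things in the scene. Friction and masses are not known exactly. Their poses are not given: they have to be found in the camera images.
- ramp: Fixed test ramp, 150 mm wide (y = +-75), on a low plywood board on feet (top at z = 55 mm). Origin on the worktop under the middle of the slope's foot; +x uphill, away from the robot, +y to the left. Slope surface z = 58 mm + 0.287 x (16 degrees) from x = 0 to 220 mm, between curbs 140 mm apart, 10 mm above the surface. Steel, with a flush rough cork strip at x = 25 to 92 mm. A level run-out lies below the foot.
- release_line (a point): Point on the slope's surface in the middle of its upper steel part (ramp x = 165, y = 0, z = 105 mm); axes parallel to the ramp's. A core let go here with its axis along ramp y slides or rolls down by itself. A core counts as let go on the upper part with its centre at ramp x = 120 to 205 mm.
- runout (a point): Middle of the level cork run-out below the slope, on its surface (ramp x = -37.5, y = 0, z = 58 mm); axes parallel to the ramp's. The run-out is 75 mm wide in x, from the slope's foot to a front stop wall 10 mm thick with its top at z = 92 mm, and reaches over y = -75 to +75. Its right end (-y) is open; at its left end the guides begin.
- guide_end (a point): Point at the foot of the end stop, on the guides' centre line (ramp x = -37.5, y = 190, z = 58 mm); axes parallel to the ramp's. Two walls (10 mm thick, tops at z = 92) converge from 75 mm apart at ramp y = 75 to 47 mm at y = 120, then run straight to the stop. The run-out floor goes on level between them. A core fully home has its centre at ramp y = 135, its right end at y = 80.
- rack: Fixed rack, base 120 x 155 x 12 mm, origin on the worktop under its middle. Two cradles at y = +-55 mm hold a core each, which in which varies. Cradle floors are 34 mm wide, rise 25 degrees towards +x (away from the robot), middle at x = 0, z = 60 mm. Low cheeks 60 mm apart stand 38 to 48 mm either way from the middle, 12 mm above the floor; a lip stops the low end. Mid-length is open for fingers.
- crushed_core_center (a point): Centre of the crushed core: cardboard tube squashed flat, 110 mm long (own x axis), 54 mm wide (own y axis) and 26 mm thick (own z axis) with rounded sides, 0.09 kg. At the start it lies flat in a cradle of the rack, its axis inclined 25 degrees. On the steel of the slope it slides, and it stops on the cork strip; it does not roll.
- round_core_center (a point): Centre of the round core: cardboard tube 44 mm in diameter, 110 mm long (own x axis), 0.09 kg. At the start it lies in the other cradle, its axis inclined 25 degrees. On the slope it rolls down to the run-out and ends against or near the front stop.
- round_core: The same round core; origin on its skin at mid-length, 22 mm from its axis, x along its axis.
- crushed_core: The same crushed core; origin in the middle of its flat underside, x along its axis.
- tray: Fixed open plywood tray for rejects, on the board left of the ramp, 170 mm (x) x 130 mm (y) x 28 mm high outside, walls and floor 5 mm; origin in the middle of its underside. A core lies in it with its axis along tray x.
- tack_jar: Bystander: clear jar of tacks, 60 mm across, 82 mm high, standing on the board beyond the end stop; origin at its underside.
- masking_tape: Bystander: roll of masking tape lying flat, 100 mm across, 24 mm high; origin at its underside.

How it is judged:
On the way, in this order (a step that is already met when the one before it is completed fails the run):
1. the crushed core lies across the upper steel part of the ramp (centre at ramp x = 120 to 205 mm), let go by the fingers (x of crushed_core_center in the frame of ramp between 0.12 and 0.205 m and y of crushed_core_center in the frame of ramp between -0.045 and 0.045 m and z of crushed_core_center in the frame of release_line below 0.028 m and angle between the x axis of crushed_core and the y axis of ramp, either way round below 0.35 rad and contact force between the fingers and crushed_core below 0.05 N), for 0.02 s.
2. the crushed core has slid down by itself and come to rest with its centre between ramp x = 20 and 115 mm, untouched by the fingers (x of crushed_core_center in the frame of ramp between 0.02 and 0.115 m and y of crushed_core_center in the frame of ramp between -0.06 and 0.06 m and linear speed of crushed_core below 0.03 m/s and contact force between the fingers and crushed_core below 0.05 N), for 0.2 s.
3. the crushed core lies in the tray, let go (x of crushed_core_center in the frame of tray between -0.065 and 0.065 m and y of crushed_core_center in the frame of tray between -0.05 and 0.05 m and z of crushed_core_center in the frame of tray between 0 and 0.035 m and contact force between the fingers and crushed_core below 0.05 N and linear speed of crushed_core below 0.03 m/s), for 0.2 s.
4. the round core lies across the upper steel part of the ramp (centre at ramp x = 120 to 205 mm), let go by the fingers (x of round_core_center in the frame of ramp between 0.12 and 0.205 m and y of round_core_center in the frame of ramp between -0.045 and 0.045 m and z of round_core_center in the frame of release_line below 0.038 m and angle between the x axis of round_core and the y axis of ramp, either way round below 0.35 rad and contact force between the fingers and round_core below 0.05 N), for 0.02 s.
5. the round core has rolled by itself to the level run-out, untouched by the fingers and not yet in the guides (x of round_core_center in the frame of ramp between -0.075 and 0.005 m and y of round_core_center in the frame of ramp between -0.06 and 0.06 m and height (world z) of round_core_center below 0.092 m and contact force between the fingers and round_core below 0.05 N), for 0.2 s.
At the end, for the whole second after the job is handed in: The crushed core lies at rest in the tray (centre inside its walls). The round core lies at rest between the straight guides, within 7 mm of fully home against the end stop, within 5 mm of the centre line and about 6 degrees of its direction. Both are released (all of step 3 and x of round_core_center in the frame of ramp between -0.0425 and -0.0325 m and y of round_core_center in the frame of ramp above 0.128 m and height (world z) of round_core_center below 0.088 m and angle between the x axis of round_core and the y axis of ramp, either way round below 0.1 rad and contact force between the fingers and round_core below 0.05 N and linear speed of round_core below 0.03 m/s); the robot touches nothing.
It fails at once if the tack jar is moved by more than 30 mm (distance of tack_jar from where it was at the start of the episode above 0.03 m).
It fails at once if the masking tape is moved by more than 30 mm (distance of masking_tape from where it was at the start of the episode above 0.03 m).
It also fails if it takes over 72 s, if anything falls off the work surface, if the arm or the gripper's body presses on something with over 40 N, if the wrist force passes 120 N, or if a joint passes its speed limit or range.

## Working session

There is one attempt and no reset: what is moved stays moved. The work goes in short steps, Python scripts to look and compute and a tool call to move; the robot and the scene stay as the last step left them, time stands still between calls to the robot, and variables do not carry over. Pictures are saved under pics/ and viewed, about 8 in all and at most 12, crops included, and the job is handed in when it is done.

Besides the shell and the picture viewer there is one more tool, called after ">>>" as name(argument=value, ...), one argument or row to a line, values as JSON. carry_out: Moves the arm, as the interface text tells. Its arguments: {"type":"object","properties":{"linear":{"type":"array"},"yaw":{"type":"array"},"grip":{"type":"array"}},"required":["linear","yaw","grip"]}

```bash
ls; mkdir -p pics; cat > h.py <<'E'
import numpy as np, cv2
from cell import telemetry, grab_frame, get_calibration, env, regions_of, landmark_of
def ray(cam,rc,cal=None):
    c=cal or get_calibration(cam)
    K=np.array([[c['fx'],0,c['cx']],[0,c['fy'],c['cy']],[0,0,1.]])
    p=cv2.undistortPoints(np.array([[[rc[1],rc[0]]]],float),K,np.array(c['D'],float))[0,0]
    T=np.array(c['cam_to_world']); d=T[:3,:3]@np.array([p[0],p[1],1]); return T[:3,3],d/np.linalg.norm(d)
def tri(rays):
    A=np.zeros((3,3));b=np.zeros(3)
    for o,d in rays:
        P=np.eye(3)-np.outer(d,d);A+=P;b+=P@o
    x=np.linalg.solve(A,b); return x,[np.linalg.norm((np.eye(3)-np.outer(d,d))@(x-o)) for o,d in rays]
def atz(r,z): o,d=r; return o+d*(z-o[2])/d[2]
def proj(cam,P,cal=None):
    c=cal or get_calibration(cam);T=np.linalg.inv(np.array(c['cam_to_world']))
    K=np.array([[c['fx'],0,c['cx']],[0,c['fy'],c['cy']],[0,0,1.]])
    return cv2.projectPoints(np.array(P,float).reshape(-1,3),cv2.Rodrigues(T[:3,:3])[0],T[:3,3],K,np.array(c['D'],float))[0][:,0]
def save(cam,n):
    im=grab_frame(cam);cv2.imwrite(f'pics/{n}.png',im[:,:,::-1]);return im
E
cat > a.py <<'E'
from h import *
print(telemetry.state(), env.hold_point_z)
for c in ['side','top']:
    save(c,c+'0')
    T=np.array(get_calibration(c)['cam_to_world']); print(c,T[:3,3].round(3),T[:3,2].round(3))
names=['ramp','release_line','runout','guide_end','rack','crushed_core_center','round_core_center','tray','tack_jar','masking_tape']
for n in names:
    R=[]
    for c in ['side','top']:
        l=landmark_of(n,c)
        print(n,c,[(np.round(x['at'],1).tolist(),round(x['conf'],2)) for x in l[:2]])
        if l: R.append(ray(c,l[0]['at']))
    if len(R)==2: x,e=tri(R);print('   ',x.round(4),np.round(e,4))
E
python3 a.py; python3 -c "
import cv2,numpy as np
a=cv2.imread('pics/side0.png');cv2.imwrite('pics/s.png',a)"
```

```text
pics
{'time_s': 0.0, 'q': array([ 1.13548773,  0.41795759, -0.01027252,  1.6141602 ,  0.00470633,
        1.11066904, -0.05301147]), 'qvel': array([ 0.00042887,  0.00042401,  0.00131336, -0.00045503,  0.00019465,
        0.00212897, -0.0004281 ]), 'tau': array([-5.11163435e-04, -8.64443350e+01,  6.78542331e-01, -4.34888864e+01,
        1.91136100e-02,  7.60978670e-03,  6.55659778e-05]), 'ee_pos': array([ 0.23966341, -0.5768652 ,  0.23067651]), 'ee_rot': array([ 0.91502738,  1.3711977 , -0.91410718]), 'wrist_force': array([ 0.51804827, -0.35035716,  0.36410559]), 'ft_torque': array([ 0.02175221,  0.01040633, -0.01882785]), 'grip_width': 0.08536766941736784} 0.0187
side [ 0.42  -0.661  0.548] [ 0.092  0.887 -0.453]
top [0.328 0.176 1.161] [ 0.17   0.004 -0.986]
ramp side [([290.0, 306.9], 0.74)]
ramp top [([265.1, 294.0], 0.92)]
    [ 0.4809  0.2213 -0.0069] [0.0008 0.0008]
release_line side [([236.1, 387.1], 0.58)]
release_line top [([176.1, 291.5], 0.76)]
    [0.6396 0.218  0.1047] [0.0019 0.0019]
runout side [([263.4, 281.7], 0.82)]
runout top [([283.1, 293.1], 0.65)]
    [0.4352 0.
[... 305 characters left out ...]
ter side [([368.2, 374.4], 0.86), ([328.2, 362.5], 0.58)]
crushed_core_center top [([222.9, 461.5], 0.84)]
    [ 0.5463 -0.1149  0.07  ] [0.0007 0.0007]
round_core_center side [([315.2, 356.4], 0.98)]
round_core_center top [([226.1, 407.2], 0.93)]
    [ 0.5401 -0.0048  0.083 ] [0.0002 0.0002]
tray side [([224.1, 339.4], 0.7)]
tray top [([225.2, 205.2], 0.75)]
    [0.5654 0.3963 0.0511] [0.0049 0.0049]
tack_jar side [([214.0, 279.1], 0.59), ([287.1, 302.4], 0.52)]
tack_jar top [([284.1, 166.4], 0.88), ([178.0, 290.3], 0.68)]
    [0.44   0.4728 0.052 ] [0.0034 0.0034]
masking_tape side [([287.0, 306.8], 0.74)]
masking_tape top [([302.8, 372.0], 0.88)]
    [0.4311 0.0703 0.092 ] [0.0387 0.0387]
```

View pics/side0.png

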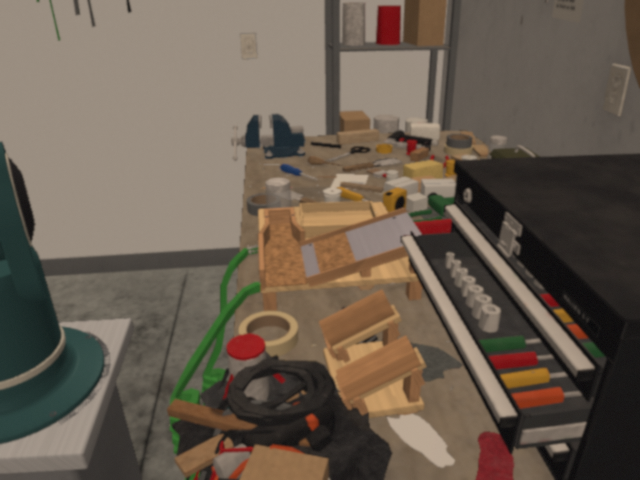

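View pics/top0.png

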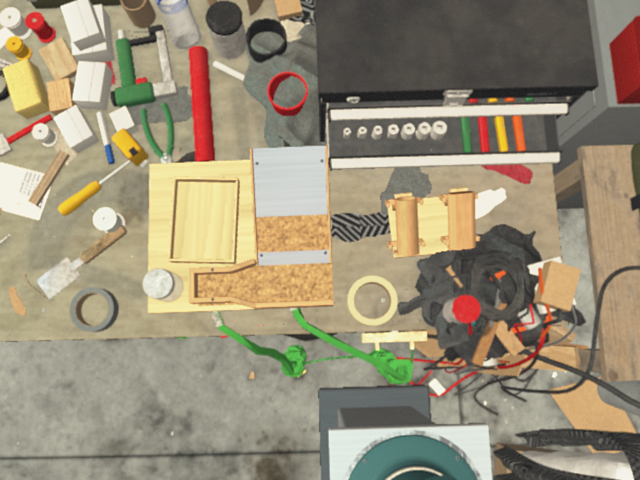

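The side view (rack ~(370,360), ramp ~(340,240), tape (268,330)) and top view (rack cores (407,222) and (460,220), ramp (290,200), tray (205,225), jar (157,284)) agree with the detections. The crushed core is in the right cradle. Next I'll set up move arithmetic and look from close up.

```bash
cat >> h.py <<'E'
def R0(): return cv2.Rodrigues(np.array(telemetry.state()['ee_rot']))[0]
def plan(xyz,jaw=None):
    """tool shift mm and yaw to bring TCP to xyz with jaw axis at world angle jaw (rad, mod pi)"""
    s=telemetry.state();R=R0();d=R.T@(np.array(xyz)-s['ee_pos'])*1000
    a=np.arctan2(R[1,2],R[0,2]);y=0
    if jaw is not None:
        y=(jaw-a+np.pi/2)%np.pi-np.pi/2   # world ccw
        y=-y  # tool x is down
    print('TCP',np.round(s['ee_pos'],4),'jaw',round(a,3),'q7',round(s['q'][6],2),'tilt',R[:,0].round(3),'| lin',d.round(1),'yaw',round(y,3),'F',np.round(s['wrist_force'],1),'w',round(s['grip_width'],4),'t',round(s['time_s'],2))
E
python3 -c "
from h import *
print(R0().round(3));plan([.50,-.1,.33],np.pi/2+.05)"
```

```text
[[-0.     0.923  0.384]
 [ 0.     0.384 -0.923]
 [-1.    -0.    -0.   ]]
TCP [ 0.2398 -0.5771  0.2312] jaw -1.177 q7 -0.05 tilt [-0.  0. -1.] | lin [ -98.7  423.4 -340.8] yaw 0.344 F [-0.3  0.4  0.7] w 0.0854 t 1.1
```

>>> carry_out(
  linear=[
    [-50,0,0],
    [-99,20,-10],
    [-99,424,-341],
    [-99,424,-341],
    [-99,424,-341],
    [-99,424,-341],
    [-99,424,-341],
    [-99,424,-341],
    [-99,424,-341],
    [-99,424,-341],
  ],
  yaw=[0,0,0.1,0.2,0.344,0.344,0.344,0.344,0.344,0.344],
  grip=[0,0,0,0,0,0,0,0,0,0],
)

```text
time_s: 2.1
ee_pos: [0.4409, -0.2103, 0.3298]
ee_rot: [1.172, 1.232, -1.172]
wrist_force: [0.4, -0.5, 0.4]
grip_width: 0.0859
```

>>> carry_out(
  linear=[
    [0,0,0],
    [0,0,0],
    [0,0,0],
    [0,0,0],
  ],
  yaw=[0,0,0,0],
  grip=[0,0,0,0],
)

```text
time_s: 2.5
ee_pos: [0.4398, -0.2132, 0.3294]
ee_rot: [1.174, 1.232, -1.174]
wrist_force: [0.5, 1.2, -0.3]
grip_width: 0.0854
```

```bash
cat > look.py <<'E'
import sys
from h import *
plan([0.5,-.1,.33],np.pi/2+.05)
c=get_calibration('wrist'); save('wrist',sys.argv[1])
T=np.array(c['cam_to_world']);print(T[:3,3].round(3),T[:3,2].round(3))
for n in sys.argv[2:]:
    l=landmark_of(n,'wrist')
    if not l: print(n,'none');continue
    R=[ray('wrist',l[0]['at'],c)]
    for cam in ['side','top']:
        grab_frame(cam);m=landmark_of(n,cam)
        if m: R.append(ray(cam,m[0]['at']))
    grab_frame('wrist')
    x,e=tri(R);print(n,np.round(l[0]['at']),l[0]['conf'],x.round(4),np.round(e,4))
E
python3 look.py w1 crushed_core_center round_core_center rack crushed_core
```

```text
TCP [ 0.4398 -0.2132  0.3294] jaw -1.523 q7 -1.16 tilt [-0. -0. -1.] | lin [  -0.6   65.5 -110.2] yaw -0.002 F [ 0.5  1.2 -0.3] w 0.0854 t 2.5
[ 0.515 -0.209  0.472] [-0.295 -0.014 -0.955]
crushed_core_center [ 64. 224.] 0.95 [ 0.5507 -0.1123  0.066 ] [0.0009 0.0008 0.0004]
round_core_center [70. 99.] 0.69 [ 0.54   -0.0068  0.0832] [0.0015 0.0044 0.0031]
rack [ 68. 187.] 0.67 [ 0.5528 -0.0633  0.0006] [0.0042 0.0027 0.0021]
crushed_core [ 59. 225.] 0.96 [ 0.5175 -0.1055  0.262 ] [0.0564 0.0294 0.0415]
```

View pics/w1.png

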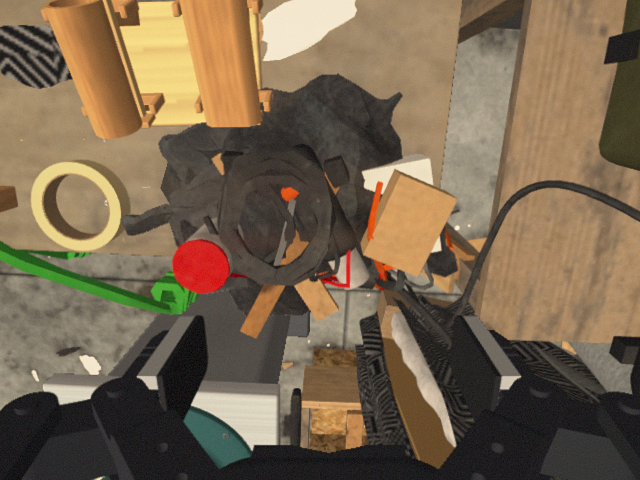

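>>> carry_out(
  linear=[
    [0,30,-50],
    [0,30,-100],
    [30,30,-140],
    [50,30,-150],
    [50,30,-150],
    [50,30,-150],
    [50,30,-150],
  ],
  yaw=[0,0,0,0,0,0,0],
  grip=[0,0,0,0,0,0,0],
)

```text
time_s: 4.45
ee_pos: [0.4633, -0.062, 0.2804]
ee_rot: [1.174, 1.231, -1.173]
wrist_force: [0.2, 0.7, 0.1]
grip_width: 0.0854
```

```bash
python3 look.py w2 crushed_core_center round_core_center rack; python3 - <<'E'
from h import *
c=get_calibration('wrist');grab_frame('wrist')
for n,z in [('crushed_core',.074),('round_core',.084)]:
    m=regions_of(n,'wrist')[0]; k=m['mask'].astype(np.uint8); 
    ct=max(cv2.findContours(k,0,2)[0],key=cv2.contourArea)
    b=cv2.boxPoints(cv2.minAreaRect(ct))
    print(n,m['conf'],m['extent'],[atz(ray('wrist',(p[1],p[0]),c),z).round(3).tolist() for p in b],b.round().tolist())
E
```

```text
TCP [ 0.4633 -0.062   0.2804] jaw -1.523 q7 -1.49 tilt [ 0.001 -0.    -1.   ] | lin [-49.6  34.9  39.7] yaw -0.002 F [0.2 0.7 0.1] w 0.0854 t 4.45
[ 0.538 -0.058  0.423] [-0.294 -0.015 -0.956]
crushed_core_center [ 99. 399.] 0.83 [ 0.5502 -0.1132  0.0682] [0.001  0.0007 0.0006]
round_core_center [104. 263.] 0.64 [ 0.5417 -0.0065  0.0813] [0.0005 0.0005]
rack [ 95. 330.] 0.87 [ 5.527e-01 -6.010e-02  1.000e-04] [0.0021 0.0003 0.0019]
crushed_core 0.86 [406.6, 91.0, 84.6, 149.6] [[0.498, -0.086, 0.074], [0.61, -0.087, 0.074], [0.609, -0.143, 0.074], [0.496, -0.148, 0.074]] [[363.0, 164.0], [374.0, 13.0], [449.0, 19.0], [438.0, 170.0]]
round_core 0.65 [256.1, 99.7, 75.1, 160.0] [[0.597, 0.026, 0.084], [0.602, -0.02, 0.084], [0.487, -0.034, 0.084], [0.48, 0.016, 0.084]] [[220.0, 22.0], [283.0, 16.0], [298.0, 176.0], [235.0, 182.0]]
```

View pics/w2.png

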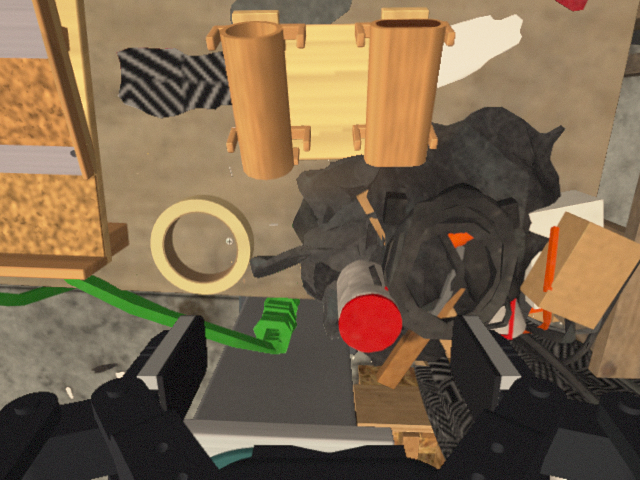

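The wrist view shows the crushed core centred at about (402,95) and the round one at (262,103). The jaw axis is already square to the rack. I'll grasp the crushed core.

```bash
python3 -c "
from h import *
plan([.549,-.113,.16]);plan([.549,-.113,.057])"
```

```text
TCP [ 0.4628 -0.0609  0.2794] jaw -1.521 q7 -1.5 tilt [-0.  0. -1.] | lin [119.4  83.5  56.4] yaw 0 F [ 0.3 -0.7 -0.3] w 0.0854 t 5.55
TCP [ 0.4628 -0.0609  0.2794] jaw -1.521 q7 -1.5 tilt [-0.  0. -1.] | lin [222.4  83.5  56.4] yaw 0 F [ 0.3 -0.7 -0.3] w 0.0854 t 5.55
```

>>> carry_out(
  linear=[
    [0,42,28],
    [60,84,56],
    [120,84,56],
    [150,84,56],
    [180,84,56],
    [200,84,56],
    [222,84,56],
    [222,84,56],
    [222,84,56],
    [222,84,56],
  ],
  yaw=[0,0,0,0,0,0,0,0,0,0],
  grip=[0,0,0,0,0,0,0,0,0,0],
)

```text
time_s: 6.55
ee_pos: [0.5502, -0.1127, 0.0587]
ee_rot: [1.173, 1.231, -1.172]
wrist_force: [-0.4, -0.1, -0.3]
grip_width: 0.0851
```

```bash
python3 -c "
from h import *
plan([.549,-.113,.057]);save('wrist','w3');save('side','s3')
a=cv2.imread('pics/w3.png')[200:480,100:540];b=cv2.imread('pics/s3.png')[280:430,270:470]
b=cv2.resize(b,(373,280));cv2.imwrite('pics/c3.png',np.hstack([a,b[:, :355]]))"
```

```text
TCP [ 0.5502 -0.1127  0.0587] jaw -1.521 q7 -1.57 tilt [ 0.002 -0.    -1.   ] | lin [ 1.7 -1.2  0.2] yaw 0 F [-0.4 -0.1 -0.3] w 0.0851 t 6.55
```

View pics/c3.png

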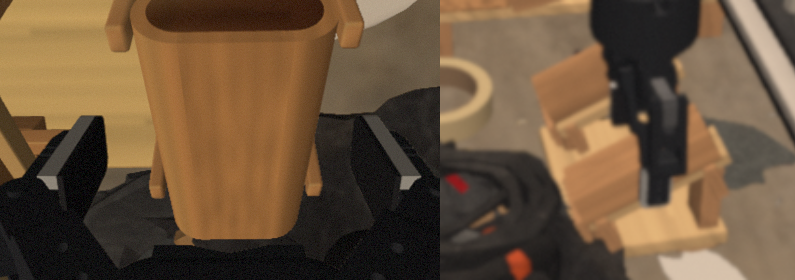

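>>> carry_out(
  linear=[
    [0,0,0],
    [0,0,0],
    [0,0,0],
    [0,0,0],
    [0,0,0],
    [0,0,0],
    [0,0,0],
    [-10,0,0],
    [-40,0,0],
    [-80,0,0],
  ],
  yaw=[0,0,0,0,0,0,0,0,0,0],
  grip=[255,255,255,255,255,255,255,255,255,255],
)

```text
time_s: 7.65
ee_pos: [0.5484, -0.1124, 0.1376]
ee_rot: [1.172, 1.235, -1.174]
wrist_force: [0.2, -0.6, -0.4]
grip_width: 0.052
```

>>> carry_out(
  linear=[
    [-50,0,0],
    [-100,0,0],
    [-140,0,0],
    [-140,0,0],
    [-140,0,0],
  ],
  yaw=[0,0,0,0,0],
  grip=[255,255,255,255,255],
)

```text
time_s: 8.15
ee_pos: [0.5495, -0.1126, 0.2784]
ee_rot: [1.173, 1.231, -1.172]
wrist_force: [-0.7, 0.3, -1.8]
grip_width: 0.0522
```

```bash
python3 -c "
from h import *
plan([.655,.219,.2],0.0)
save('side','s4');save('wrist','w4');b=cv2.imread('pics/s4.png')[150:430,250:530];cv2.imwrite('pics/c4.png',np.hstack([b,cv2.imread('pics/w4.png')[200:480,100:540]]))
save('top','t4')
for n in ['ramp','release_line','runout','guide_end','tray']:
  R=[]
  for c in ['top','wrist']:
    grab_frame(c);l=landmark_of(n,c)
    print(n,c,[(np.round(x['at']).tolist(),round(x['conf'],2)) for x in l[:2]])
"
```

```text
TCP [ 0.5495 -0.1126  0.2784] jaw -1.521 q7 -1.47 tilt [ 0.001 -0.    -1.   ] | lin [  78.4  121.8 -326. ] yaw -1.521 F [-0.7  0.3 -1.8] w 0.0522 t 8.15
ramp top [([266.0, 295.0], 0.6), ([192.0, 491.0], 0.17)]
ramp wrist [([243.0, 15.0], 0.73)]
release_line top [([180.0, 293.0], 0.66), ([284.0, 167.0], 0.26)]
release_line wrist []
runout top [([283.0, 292.0], 0.69)]
runout wrist []
guide_end top [([290.0, 201.0], 0.77)]
guide_end wrist []
tray top [([222.0, 205.0], 0.89)]
tray wrist []
```

View pics/c4.png

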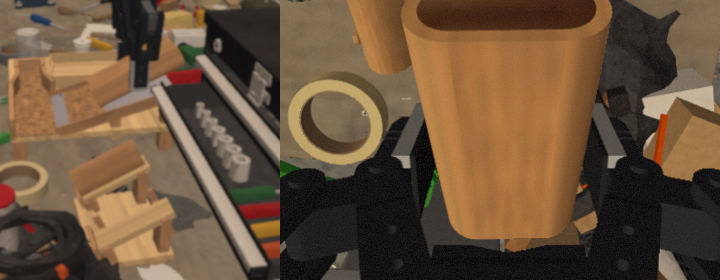

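The crushed core is held squarely (seen between the pads, opening 52 mm). I'll carry it over the ramp, turning it across.

>>> carry_out(
  linear=[
    [0,10,-50],
    [0,20,-100],
    [0,30,-150],
    [0,40,-200],
    [0,50,-250],
    [0,60,-300],
    [0,67,-329],
    [0,67,-329],
    [0,67,-329],
    [0,67,-329],
  ],
  yaw=[-0.15,-0.3,-0.45,-0.6,-0.75,-0.9,-1.05,-1.2,-1.35,-1.521],
  grip=[255,255,255,255,255,255,255,255,255,255],
)

```text
time_s: 10.3
ee_pos: [0.6, 0.2196, 0.2772]
ee_rot: [0.011, 1.571, -0.011]
wrist_force: [-0.7, 0.7, -0.9]
grip_width: 0.0523
```

```bash
cat > r.py <<'E'
from h import *
plan([.655,.219,.2],0.0)
c=get_calibration('wrist');save('wrist','w5')
for n,z in [('ramp',0),('release_line',.105),('runout',.058),('guide_end',.058),('tray',.055)]:
  l=landmark_of(n,'wrist')
  if l: print(n,'wrist',np.round(l[0]['at']),round(l[0]['conf'],2),atz(ray('wrist',l[0]['at'],c),z).round(4))
for cam in ['top','side']:
 grab_frame(cam)
 for n,z in [('ramp',0),('release_line',.105),('runout',.058),('guide_end',.058),('tray',.055)]:
  l=landmark_of(n,cam)
  if l: print(n,cam,np.round(l[0]['at']),round(l[0]['conf'],2),atz(ray(cam,l[0]['at']),z).round(4))
E
python3 r.py
```

```text
TCP [0.6    0.2196 0.2772] jaw -0.014 q7 -0.68 tilt [-0.  0. -1.] | lin [77.2  0.2 55. ] yaw -0.014 F [-0.7  0.7 -0.9] w 0.0523 t 10.3
ramp wrist [188. 204.] 0.96 [0.4746 0.2239 0.    ]
runout wrist [203. 147.] 0.57 [0.4397 0.2212 0.058 ]
ramp top [269. 294.] 0.98 [0.4732 0.2204 0.    ]
release_line top [174. 289.] 0.95 [0.6452 0.223  0.105 ]
runout top [284. 294.] 0.73 [0.4355 0.2197 0.058 ]
guide_end top [287. 202.] 0.76 [0.4348 0.4017 0.058 ]
tray top [222. 205.] 0.88 [0.5651 0.3952 0.055 ]
ramp side [289. 304.] 0.75 [0.4733 0.2157 0.    ]
release_line side [234. 388.] 0.72 [0.6418 0.2238 0.105 ]
runout side [266. 283.] 0.85 [0.4353 0.2111 0.058 ]
guide_end side [146. 370.] 0.39 [0.7541 0.9709 0.058 ]
tray side [223. 342.] 0.73 [0.5747 0.3944 0.055 ]
```

View pics/w5.png

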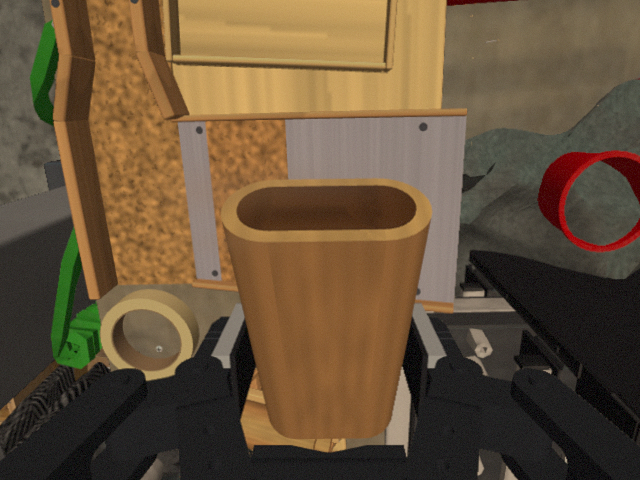

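The image shows the ramp's steel and cork bands: foot line at columns ~180–197, cork 208–287, top end ~467. I'll fit the ramp's pose from those corners.

```bash
python3 - <<'E'
from h import *
from scipy.optimize import least_squares
c=get_calibration('wrist')
L=np.array([[0,70],[25,70],[92,70],[220,70],[0,-70],[25,-70]])/1e3
px=np.array([[179,123],[208,122],[287,120],[466,117],[197,281],[222,283]],float)
P=np.c_[L,.058+.287*L[:,0]]
def w(v): 
    C,S=np.cos(v[2]),np.sin(v[2]);return np.c_[v[0]+C*P[:,0]-S*P[:,1],v[1]+S*P[:,0]+C*P[:,1],P[:,2]]
r=least_squares(lambda v:(proj('wrist',w(v),c)-px).ravel(),[.475,.22,0],loss='soft_l1')
print(r.x.round(4),r.fun.round(1))
C,S=np.cos(r.x[2]),np.sin(r.x[2])
for n,p in [('rel',(.17,0)),('guide',(-.0375,.135))]: print(n,r.x[0]+C*p[0]-S*p[1],r.x[1]+S*p[0]+C*p[1])
# top view check overlay residual
from itertools import product
t=proj('top',w(r.x));im=cv2.imread('pics/t4.png')
for p in t: cv2.circle(im,tuple(int(a) for a in p.round()),1,(0,0,255),-1)
cv2.imwrite('pics/c5.png',cv2.resize(im[130:320,140:350],None,fx=2.8,fy=2.8))
E
```

```text
[0.4767 0.2189 0.0024] [-0.4  0.1 -2.   0.4 -1.1  0.5  1.7  0.5  0.7 -1.7  0.6 -1.3]
rel 0.6466744048752446 0.21932536703077765
guide 0.4388451193463611 0.353817887553496
```

View pics/c5.png

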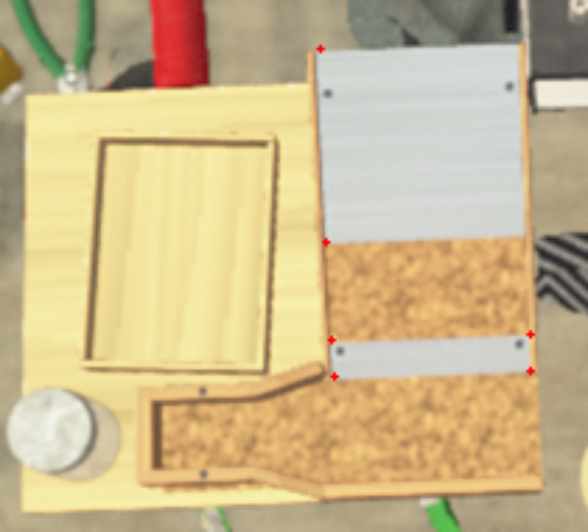

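The fit agrees with the top view to a pixel or so (ramp origin 0.4765, 0.219, no yaw). I'll lower the core onto the steel, pressing its low end to level it.

>>> carry_out(
  linear=[
    [40,0,30],
    [90,0,49],
    [130,0,49],
    [140,0,49],
    [145,0,49],
    [149,0,49],
    [149,0,49],
  ],
  yaw=[0,0,0,0,0,0,0],
  grip=[255,255,255,255,255,255,255],
)

```text
time_s: 11.9
ee_pos: [0.6498, 0.219, 0.1312]
ee_rot: [0.017, 1.568, -0.016]
wrist_force: [-1.9, -0.7, 3.6]
grip_width: 0.052
```

>>> carry_out(
  linear=[
    [4,0,0],
    [7,0,0],
    [7,0,0],
  ],
  yaw=[0,0,0],
  grip=[255,255,255],
)

```text
time_s: 12.2
ee_pos: [0.6498, 0.2187, 0.1239]
ee_rot: [0.017, 1.568, -0.016]
wrist_force: [-1.5, -1.1, 4.6]
grip_width: 0.0519
```

>>> carry_out(
  linear=[
    [3,0,0],
    [6,0,0],
    [6,0,0],
  ],
  yaw=[0,0,0],
  grip=[255,255,255],
)

```text
time_s: 12.5
ee_pos: [0.6497, 0.2186, 0.1173]
ee_rot: [0.017, 1.569, -0.016]
wrist_force: [-0.9, -1.3, 5.4]
grip_width: 0.052
```

```bash
python3 - <<'E'
from h import *
plan([.65,.219,.118],0)
save('side','s6');save('wrist','w6')
b=cv2.resize(cv2.imread('pics/s6.png')[170:290,300:460],None,fx=2.3,fy=2.3);a=cv2.imread('pics/w6.png')[204:480,110:530];cv2.imwrite('pics/c6.png',np.hstack([b,a]))
R=[]
for c in ['side','top','wrist']:
    grab_frame(c);cal=get_calibration(c);l=landmark_of('crushed_core_center',c)
    if l: print(c,l[0]);R.append(ray(c,l[0]['at'],cal))
x,e=tri(R);print(x.round(4),np.round(e,4))
E
```

```text
TCP [0.6497 0.2186 0.1173] jaw -0.021 q7 -0.73 tilt [ 0.002  0.001 -1.   ] | lin [-0.7  0.4  0.3] yaw -0.021 F [-0.9 -1.3  5.4] w 0.052 t 12.5
side {'at': [224.2, 388.2], 'conf': 0.55}
top {'at': [168.8, 286.5], 'conf': 0.67}
wrist {'at': [342.3, 325.4], 'conf': 0.76}
[0.6454 0.2226 0.1303] [0.0063 0.0046 0.0047]
```

View pics/c6.png

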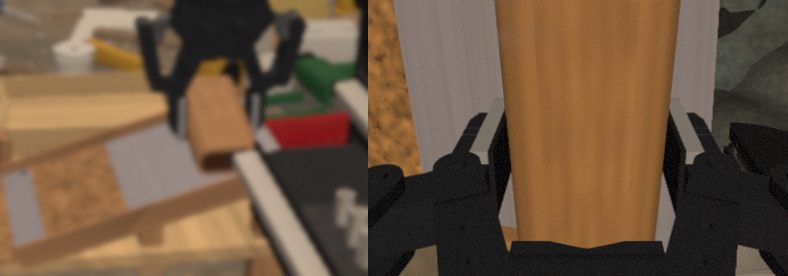

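The core is nearly level across the slope, its downhill end just short of the steel. I'll release it and lift away.

>>> carry_out(
  linear=[
    [0,0,0],
    [0,0,0],
    [-30,0,0],
    [-80,0,0],
    [-130,0,0],
    [-150,0,0],
    [-150,0,0],
    [-150,0,0],
    [-150,0,0],
    [-150,0,0],
  ],
  yaw=[0,0,0,0,0,0,0,0,0,0],
  grip=[0,0,0,0,0,0,0,0,0,0],
)

```text
time_s: 13.9
ee_pos: [0.6487, 0.218, 0.2643]
ee_rot: [0.016, 1.572, -0.017]
wrist_force: [0.8, -0.3, 0.2]
grip_width: 0.0855
```

```bash
cat > cc.py <<'E'
import sys
from h import *
n=sys.argv[1]
plan([.65,.219,.118],0)
R=[]
for c in ['side','top','wrist']:
    cal=get_calibration(c);save(c,sys.argv[2]+c);l=landmark_of(n+'_center',c)
    if l: print(c,l[0]);R.append(ray(c,l[0]['at'],cal))
    if c!='side':
        m=regions_of(n,c)
        if m and m[0]['conf']>.5:
            k=m[0]['mask'].astype(np.uint8);ct=max(cv2.findContours(k,0,2)[0],key=cv2.contourArea)
            z=float(sys.argv[3]);print(' box',[atz(ray(c,(p[1],p[0]),cal),z)[:2].round(3).tolist() for p in cv2.boxPoints(cv2.minAreaRect(ct))])
if len(R)>1: x,e=tri(R);print(x.round(4),np.round(e,4),'ramp',(x-[.4765,.219,0]).round(4))
E
python3 cc.py crushed_core u .1
```

```text
TCP [0.6487 0.218  0.2643] jaw -0.021 q7 -0.66 tilt [-0.002 -0.    -1.   ] | lin [146.3   1.    1.5] yaw -0.021 F [ 0.8 -0.3  0.2] w 0.0855 t 13.9
side {'at': [246.9, 337.4], 'conf': 0.9}
top {'at': [226.4, 287.9], 'conf': 0.71}
 box [[0.57, 0.274], [0.572, 0.163], [0.518, 0.162], [0.516, 0.273]]
wrist {'at': [216.0, 194.8], 'conf': 0.8}
 box [[0.522, 0.274], [0.572, 0.278], [0.574, 0.162], [0.519, 0.157]]
[0.5437 0.2227 0.0869] [0.0026 0.0054 0.0046] ramp [0.0672 0.0037 0.0869]
```

View pics/uwrist.png

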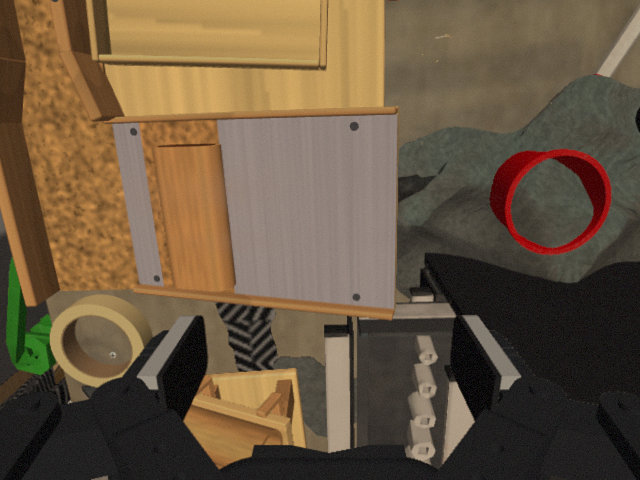

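The core slid and stopped on the cork at ramp x ≈ 67 mm (wrist image (194,216)). I'll pick it up there, approaching with the jaws part open.

>>> carry_out(
  linear=[
    [0,1,-50],
    [0,1,-104],
    [50,1,-104],
    [100,1,-104],
    [150,1,-104],
    [165,1,-104],
    [172,1,-104],
    [172,1,-104],
    [172,1,-104],
  ],
  yaw=[0,0,0,0,0,0,0,0,0],
  grip=[50,50,50,50,50,50,50,50,50],
)

```text
time_s: 15.2
ee_pos: [0.5461, 0.2221, 0.0954]
ee_rot: [0.017, 1.568, -0.016]
wrist_force: [0.1, -0.1, 0.6]
grip_width: 0.0687
```

>>> carry_out(
  linear=[
    [2,0,0],
    [4,0,0],
    [4,0,0],
  ],
  yaw=[0,0,0],
  grip=[50,50,50],
)

```text
time_s: 15.5
ee_pos: [0.5452, 0.2214, 0.0897]
ee_rot: [0.017, 1.57, -0.017]
wrist_force: [-0.3, 0.1, 0.8]
grip_width: 0.0685
```

>>> carry_out(
  linear=[
    [2,0,0],
    [4,0,0],
    [4,0,0],
  ],
  yaw=[0,0,0],
  grip=[60,60,60],
)

```text
time_s: 15.8
ee_pos: [0.5449, 0.2214, 0.0851]
ee_rot: [0.016, 1.571, -0.017]
wrist_force: [0.1, -0.5, -0.1]
grip_width: 0.0652
```

>>> carry_out(
  linear=[
    [1,0,0],
    [2,0,0],
    [2,0,0],
  ],
  yaw=[0,0,0],
  grip=[60,60,60],
)

```text
time_s: 16.1
ee_pos: [0.545, 0.2214, 0.0833]
ee_rot: [0.016, 1.571, -0.016]
wrist_force: [0.2, 0.2, 0.6]
grip_width: 0.0652
```

>>> carry_out(
  linear=[
    [1,0,0],
    [2,0,0],
    [2,0,0],
  ],
  yaw=[0,0,0],
  grip=[60,60,60],
)

```text
time_s: 16.4
ee_pos: [0.5454, 0.2216, 0.0823]
ee_rot: [0.016, 1.57, -0.017]
wrist_force: [-4.8, -3.3, 14.9]
grip_width: 0.0654
```

>>> carry_out(
  linear=[
    [1,0,0],
    [2,0,0],
    [2,0,0],
  ],
  yaw=[0,0,0],
  grip=[60,60,60],
)

```text
time_s: 16.7
ee_pos: [0.5457, 0.2217, 0.0817]
ee_rot: [0.016, 1.569, -0.017]
wrist_force: [-14.1, -8.7, 40.0]
grip_width: 0.0652
```

Touched the slope at 0.0825, as predicted. I'll back off slightly and close.

>>> carry_out(
  linear=[
    [-3,0,0],
    [-3,0,0],
    [-3,0,0],
    [-3,0,0],
    [-3,0,0],
    [-3,0,0],
    [-3,0,0],
    [-3,0,0],
  ],
  yaw=[0,0,0,0,0,0,0,0],
  grip=[60,60,255,255,255,255,255,255],
)

```text
time_s: 17.5
ee_pos: [0.5457, 0.222, 0.0838]
ee_rot: [0.016, 1.569, -0.016]
wrist_force: [-6.4, -3.9, 26.8]
grip_width: 0.0504
```

>>> carry_out(
  linear=[
    [-10,0,0],
    [-20,0,0],
    [-40,0,0],
    [-70,0,0],
    [-110,0,0],
    [-130,0,0],
    [-130,0,0],
  ],
  yaw=[0,0,0,0,0,0,0],
  grip=[255,255,255,255,255,255,255],
)

```text
time_s: 18.2
ee_pos: [0.5461, 0.2221, 0.2156]
ee_rot: [0.018, 1.567, -0.015]
wrist_force: [-0.4, 0.4, -2.1]
grip_width: 0.0508
```

```bash
python3 - <<'E'
from h import *
plan([.565,.395,.2],np.pi/2);save('wrist','w7')
cv2.imwrite('pics/c7.png',cv2.imread('pics/w7.png')[160:480,80:560])
T=proj('wrist',[[.565+a,.3953+b,.083] for a in(-.085,.085) for b in (-.065,.065)]);print(T.round())
E
```

```text
TCP [0.5461 0.2221 0.2156] jaw -0.021 q7 -0.75 tilt [ 0.004  0.001 -1.   ] | lin [ 15.9 173.3  15.2] yaw 1.55 F [-0.4  0.4 -2.1] w 0.0508 t 18.2
[[ 216.   58.]
 [ 195. -202.]
 [ 498.   52.]
 [ 516. -208.]]
```

View pics/c7.png

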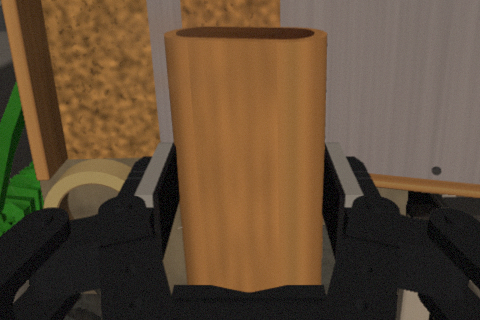

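>>> carry_out(
  linear=[
    [0,40,0],
    [0,80,5],
    [0,120,10],
    [0,160,15],
    [0,173,15],
    [0,173,15],
    [0,173,15],
    [0,173,15],
    [0,173,15],
    [0,173,15],
  ],
  yaw=[-0.15,-0.3,-0.45,-0.6,-0.75,-0.9,-1.05,-1.2,-1.35,-1.5],
  grip=[255,255,255,255,255,255,255,255,255,255],
)

```text
time_s: 19.25
ee_pos: [0.5633, 0.3938, 0.211]
ee_rot: [-1.146, 1.25, 1.147]
wrist_force: [0.4, 0.1, -0.5]
grip_width: 0.0507
```

>>> carry_out(
  linear=[
    [0,0,0],
    [0,0,0],
    [0,0,0],
  ],
  yaw=[-0.09,-0.09,-0.09],
  grip=[255,255,255],
)

```text
time_s: 19.55
ee_pos: [0.5635, 0.3939, 0.2115]
ee_rot: [-1.205, 1.213, 1.206]
wrist_force: [0.2, 0.6, -1.2]
grip_width: 0.0506
```

```bash
python3 - <<'E'
from h import *
plan([.565,.395,.072],np.pi/2);c=get_calibration('wrist');save('wrist','w8')
m=regions_of('tray','wrist')
for cam in ['top']:
    save(cam,'t8');print(cam,[(x['extent'],x['conf']) for x in regions_of('tray',cam)[:1]],[(x['at'],atz(ray(cam,x['at']),.055)) for x in landmark_of('tray',cam)[:1]])
E
```

```text
TCP [0.5635 0.3939 0.2115] jaw 1.566 q7 0.46 tilt [-0.001 -0.    -1.   ] | lin [139.5  -1.7   1.2] yaw -0.005 F [ 0.2  0.6 -1.2] w 0.0506 t 19.55
top [([201.2, 245.8, 73.2, 37.1], 0.73)] [([222.0, 205.1], array([0.56615796, 0.39581352, 0.055     ]))]
```

>>> carry_out(
  linear=[
    [50,-2,1],
    [100,-2,1],
    [125,-2,1],
    [135,-2,1],
    [140,-2,1],
    [140,-2,1],
  ],
  yaw=[0,0,0,0,0,0],
  grip=[255,255,255,255,255,255],
)

```text
time_s: 20.4
ee_pos: [0.566, 0.3955, 0.0734]
ee_rot: [-1.207, 1.209, 1.207]
wrist_force: [0.2, 0.5, -0.7]
grip_width: 0.0503
```

>>> carry_out(
  linear=[
    [0,0,0],
    [0,0,0],
    [0,0,0],
    [0,0,0],
    [-30,0,0],
    [-80,0,0],
    [-130,0,0],
    [-180,0,0],
    [-210,0,0],
    [-210,0,0],
  ],
  yaw=[0,0,0,0,0,0,0,0,0,0],
  grip=[55,55,55,55,55,55,55,55,0,0],
)

```text
time_s: 21.4
ee_pos: [0.5662, 0.3964, 0.2875]
ee_rot: [-1.207, 1.204, 1.206]
wrist_force: [-0.6, -0.1, 0.6]
grip_width: 0.0853
```

```bash
python3 cc.py crushed_core v .078; python3 -c "
from h import *
plan([.47,-.005,.3],1.62)"
```

```text
TCP [0.5662 0.3964 0.2875] jaw 1.569 q7 0.5 tilt [ 0.005  0.004 -1.   ] | lin [ 169.2  -83.3 -177.9] yaw 1.569 F [-0.6 -0.1  0.6] w 0.0853 t 21.4
side {'at': [215.2, 337.9], 'conf': 0.93}
top {'at': [218.1, 199.2], 'conf': 0.68}
 box [[0.574, 0.427], [0.573, 0.372], [0.513, 0.372], [0.514, 0.427]]
wrist {'at': [211.0, 333.5], 'conf': 0.96}
 box [[0.515, 0.371], [0.513, 0.425], [0.628, 0.431], [0.63, 0.372]]
[0.5697 0.4016 0.0728] [0.0025 0.0025 0.0027] ramp [0.0932 0.1826 0.0728]
TCP [0.5656 0.3949 0.2816] jaw 1.569 q7 0.5 tilt [-0.001 -0.    -1.   ] | lin [ -18.1   94.9 -400.1] yaw -0.051 F [ 0.4  0.  -0. ] w 0.0854 t 21.8
```

The crushed core lies flat in the tray at (0.570, 0.402, 0.073). Next is the round core.

>>> carry_out(
  linear=[
    [0,-5,-50],
    [0,-15,-100],
    [0,-20,-150],
    [0,-25,-200],
    [0,-25,-250],
    [0,-25,-300],
    [0,-25,-350],
    [0,-25,-401],
    [0,-25,-401],
    [0,-25,-401],
  ],
  yaw=[-0.051,-0.051,-0.051,-0.051,-0.051,-0.051,-0.051,-0.051,-0.051,-0.051],
  grip=[0,0,0,0,0,0,0,0,0,0],
)

```text
time_s: 22.8
ee_pos: [0.5899, -0.0077, 0.282]
ee_rot: [-1.243, 1.187, 1.244]
wrist_force: [0.1, 1.2, 0.0]
grip_width: 0.0856
```

```bash
python3 -c "
from h import *
plan([.542,-.006,.16],1.62);plan([.542,-.006,.07],1.62)"
```

```text
TCP [ 0.5899 -0.0077  0.282 ] jaw 1.617 q7 1.14 tilt [-0.001  0.    -1.   ] | lin [122.1  47.7   3.8] yaw -0.003 F [0.1 1.2 0. ] w 0.0856 t 22.8
TCP [ 0.5899 -0.0077  0.282 ] jaw 1.617 q7 1.14 tilt [-0.001  0.    -1.   ] | lin [212.1  47.7   3.8] yaw -0.003 F [0.1 1.2 0. ] w 0.0856 t 22.8
```

>>> carry_out(
  linear=[
    [0,48,4],
    [50,48,4],
    [100,48,4],
    [150,48,4],
    [180,48,4],
    [200,48,4],
    [212,48,4],
    [212,48,4],
    [212,48,4],
  ],
  yaw=[0,0,0,0,0,0,0,0,0],
  grip=[0,0,0,0,0,0,0,0,0],
)

```text
time_s: 23.7
ee_pos: [0.5423, -0.0035, 0.0713]
ee_rot: [-1.246, 1.184, 1.246]
wrist_force: [0.0, -0.5, -0.3]
grip_width: 0.0851
```

>>> carry_out(
  linear=[
    [0,0,0],
    [0,0,0],
    [0,0,0],
    [0,0,0],
    [0,0,0],
    [0,0,0],
    [0,0,0],
    [-10,0,0],
    [-40,0,0],
    [-80,0,0],
  ],
  yaw=[0,0,0,0,0,0,0,0,0,0],
  grip=[255,255,255,255,255,255,255,255,255,255],
)

```text
time_s: 24.7
ee_pos: [0.541, -0.0042, 0.1509]
ee_rot: [-1.244, 1.186, 1.248]
wrist_force: [1.4, -0.3, -0.3]
grip_width: 0.0419
```

>>> carry_out(
  linear=[
    [-50,0,0],
    [-100,0,0],
    [-130,0,0],
    [-130,0,0],
    [-130,0,0],
  ],
  yaw=[0,0,0,0,0],
  grip=[255,255,255,255,255],
)

```text
time_s: 25.2
ee_pos: [0.5418, -0.0045, 0.2809]
ee_rot: [-1.246, 1.186, 1.244]
wrist_force: [-0.5, 0.0, -1.4]
grip_width: 0.0423
```

```bash
python3 -c "
from h import *
plan([.648,.219,.28],0.0);save('wrist','w9')
cv2.imwrite('pics/c9.png',cv2.imread('pics/w9.png')[160:480,80:560])"
```

```text
TCP [ 0.5418 -0.0045  0.2809] jaw 1.62 q7 1.18 tilt [ 0.001 -0.001 -1.   ] | lin [   0.8 -117.   218. ] yaw -1.522 F [-0.5  0.  -1.4] w 0.0423 t 25.2
```

View pics/c9.png

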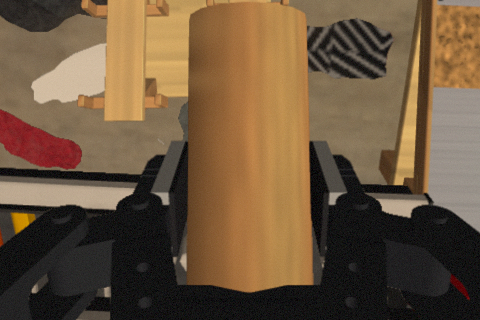

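The round core is held square. I'll carry it to the ramp.

>>> carry_out(
  linear=[
    [0,0,40],
    [0,-10,80],
    [0,-20,120],
    [0,-40,160],
    [0,-60,200],
    [0,-69,220],
    [0,-69,220],
    [0,-69,220],
    [0,-69,220],
    [0,-69,220],
  ],
  yaw=[0.15,0.3,0.45,0.6,0.75,0.9,1.05,1.2,1.35,1.5],
  grip=[255,255,255,255,255,255,255,255,255,255],
)

```text
time_s: 26.25
ee_pos: [0.5994, 0.2188, 0.2788]
ee_rot: [-0.09, 1.571, 0.09]
wrist_force: [0.1, -0.1, -1.0]
grip_width: 0.042
```

>>> carry_out(
  linear=[
    [0,0,0],
    [0,0,0],
    [0,0,0],
  ],
  yaw=[0.12,0.12,0.12],
  grip=[255,255,255],
)

```text
time_s: 26.55
ee_pos: [0.5996, 0.2188, 0.2795]
ee_rot: [-0.004, 1.572, 0.003]
wrist_force: [0.8, -0.7, -0.8]
grip_width: 0.0423
```

```bash
python3 -c "
from h import *
plan([.650,.219,.15],0.002)"
```

```text
TCP [0.5996 0.2188 0.2795] jaw 0.004 q7 -0.66 tilt [-0.001 -0.    -1.   ] | lin [129.4   0.   50.6] yaw 0.002 F [ 0.8 -0.7 -0.8] w 0.0423 t 26.55
```

>>> carry_out(
  linear=[
    [50,0,30],
    [100,0,50],
    [130,0,50],
    [140,0,50],
    [145,0,50],
    [150,0,50],
    [155,0,50],
    [158,0,50],
    [158,0,50],
  ],
  yaw=[0,0,0,0,0,0,0,0,0],
  grip=[255,255,255,255,255,255,255,255,255],
)

```text
time_s: 27.45
ee_pos: [0.6503, 0.2199, 0.1251]
ee_rot: [-0.001, 1.568, 0.003]
wrist_force: [-3.4, 0.5, 5.6]
grip_width: 0.0419
```

>>> carry_out(
  linear=[
    [1,0,0],
    [2,0,0],
    [2,0,0],
  ],
  yaw=[0,0,0],
  grip=[255,255,255],
)

```text
time_s: 27.75
ee_pos: [0.6505, 0.2197, 0.1235]
ee_rot: [-0.001, 1.568, 0.003]
wrist_force: [-2.6, -0.3, 7.5]
grip_width: 0.042
```

```bash
python3 - <<'E'
from h import *
plan([.65,.219,.118],0)
save('side','s10')
cv2.imwrite('pics/c10.png',cv2.resize(cv2.imread('pics/s10.png')[170:290,300:460],None,fx=3,fy=3))
E
```

```text
TCP [0.6505 0.2197 0.1235] jaw 0.002 q7 -0.71 tilt [ 0.003  0.001 -1.   ] | lin [ 5.5 -0.7 -0.5] yaw 0.002 F [-2.6 -0.3  7.5] w 0.042 t 27.75
```

>>> carry_out(
  linear=[
    [2,0,0],
    [4,0,0],
    [4,0,0],
    [4,0,0],
  ],
  yaw=[0,0,0,0],
  grip=[255,255,255,255],
)

```text
time_s: 28.2
ee_pos: [0.6505, 0.2197, 0.1195]
ee_rot: [-0.001, 1.568, 0.003]
wrist_force: [-2.0, -0.5, 5.0]
grip_width: 0.0419
```

>>> carry_out(
  linear=[
    [1,0,0],
    [2,0,0],
    [2,0,0],
  ],
  yaw=[0,0,0],
  grip=[255,255,255],
)

```text
time_s: 28.5
ee_pos: [0.6509, 0.22, 0.1192]
ee_rot: [-0.001, 1.567, 0.003]
wrist_force: [-9.5, -4.3, 25.5]
grip_width: 0.042
```

```bash
python3 - <<'E'
from h import *
plan([.65,.219,.118],0)
R=[]
for c in ['side','top','wrist']:
    grab_frame(c);cal=get_calibration(c);l=landmark_of('round_core_center',c)
    if l: print(c,l[0]);R.append(ray(c,l[0]['at'],cal))
x,e=tri(R);print(x.round(4),np.round(e,4))
c='side';grab_frame(c);m=regions_of('round_core',c)
if m:
    ct=max(cv2.findContours(m[0]['mask'].astype(np.uint8),0,2)[0],key=cv2.contourArea);print(m[0]['conf'],cv2.minAreaRect(ct))
for t in (0,.1,.2,.3): # axis tilt (rad), low end at +y
    print(t,proj('side',[[.6505,.2197+s*.055*np.cos(t),.1307-s*.055*np.sin(t)] for s in(-1,1)]).round(1).tolist())
E
```

```text
TCP [0.6509 0.22   0.1192] jaw 0.002 q7 -0.71 tilt [ 0.004  0.001 -1.   ] | lin [ 1.2 -1.  -0.9] yaw 0.002 F [-9.5 -4.3 25.5] w 0.042 t 28.5
side {'at': [220.5, 395.8], 'conf': 0.93}
top {'at': [166.5, 285.7], 'conf': 0.63}
wrist {'at': [321.1, 328.3], 'conf': 0.87}
[0.6528 0.2271 0.1321] [0.0028 0.0003 0.0026]
0.62 ((392.88458251953125, 223.076904296875), (41.60251235961914, 24.68415641784668), 56.3099365234375)
0 [[401.1, 235.5], [387.7, 211.5]]
0.1 [[401.2, 232.7], [387.6, 214.0]]
0.2 [[401.3, 229.8], [387.6, 216.7]]
0.3 [[401.3, 226.8], [387.6, 219.4]]
```

Force jump to 25 N means both ends are down, so the core is level. I'll relieve the force, release and lift.

>>> carry_out(
  linear=[
    [-2,0,0],
    [-2,0,0],
    [-2,0,0],
    [-20,0,0],
    [-70,0,0],
    [-120,0,0],
    [-150,0,0],
    [-150,0,0],
    [-150,0,0],
    [-150,0,0],
  ],
  yaw=[0,0,0,0,0,0,0,0,0,0],
  grip=[255,0,0,0,0,0,0,0,0,0],
)

```text
time_s: 29.9
ee_pos: [0.6496, 0.2186, 0.264]
ee_rot: [-0.001, 1.572, 0.0]
wrist_force: [0.2, -0.3, -0.4]
grip_width: 0.0855
```

>>> carry_out(
  linear=[
    [0,0,0],
    [0,0,0],
    [0,0,0],
    [0,0,0],
    [0,0,0],
  ],
  yaw=[0,0,0,0,0],
  grip=[255,255,255,255,255],
)

```text
time_s: 30.4
ee_pos: [0.6499, 0.2188, 0.2643]
ee_rot: [-0.0, 1.571, 0.0]
wrist_force: [0.1, 0.6, -0.0]
grip_width: 0.0121
```

```bash
python3 cc.py round_core x .08
```

```text
TCP [0.6499 0.2188 0.2643] jaw 0.0 q7 -0.65 tilt [-0.  0. -1.] | lin [146.3   0.2   0.2] yaw 0.0 F [ 0.1  0.6 -0. ] w 0.0121 t 30.4
side {'at': [250.0, 274.3], 'conf': 0.76}
top {'at': [291.6, 289.1], 'conf': 0.91}
 box [[0.444, 0.282], [0.445, 0.17], [0.402, 0.169], [0.4, 0.281]]
wrist {'at': [202.9, 47.1], 'conf': 0.87}
 box [[0.395, 0.279], [0.448, 0.288], [0.45, 0.168], [0.391, 0.157]]
[0.4211 0.2277 0.0819] [0.0023 0.0022 0.0039] ramp [-0.0554  0.0087  0.0819]
```

The core rolled to the front stop: centre ≈ (0.422, 0.226), right end y ≈ 0.170. I'll go down behind its right end with shut fingers.

>>> carry_out(
  linear=[
    [0,-20,-50],
    [0,-40,-100],
    [0,-60,-150],
    [0,-80,-200],
    [40,-84,-226],
    [90,-84,-226],
    [140,-84,-226],
    [180,-84,-226],
    [202,-84,-226],
    [202,-84,-226],
  ],
  yaw=[0,0,0,0,0,0,0,0,0,0],
  grip=[255,255,255,255,255,255,255,255,255,255],
)

```text
time_s: 31.8
ee_pos: [0.4223, 0.1347, 0.0603]
ee_rot: [-0.001, 1.575, 0.001]
wrist_force: [0.3, 0.6, 0.8]
grip_width: 0.0001
```

```bash
python3 -c "
from h import *
plan([.4235,.24,.062],0.0)"
```

```text
TCP [0.4223 0.1347 0.0603] jaw 0.001 q7 -0.8 tilt [-0.005 -0.    -1.   ] | lin [ -1.7 105.3   1.3] yaw 0.001 F [0.3 0.6 0.8] w 0.0001 t 31.8
```

>>> carry_out(
  linear=[
    [-2,10,0],
    [-2,20,0],
    [-2,30,1],
    [-2,40,2],
    [-2,50,4],
    [-2,60,6],
    [-2,70,8],
    [-2,80,10],
    [-2,90,12],
    [-2,100,14],
  ],
  yaw=[0,0,0,0,0,0,0,0,0,0],
  grip=[255,255,255,255,255,255,255,255,255,255],
)

```text
time_s: 32.8
ee_pos: [0.438, 0.2356, 0.0644]
ee_rot: [-0.0, 1.571, 0.0]
wrist_force: [0.3, -0.6, 0.1]
grip_width: -0.0001
```

```bash
python3 cc.py round_core y .08
```

```text
TCP [0.438  0.2356 0.0644] jaw 0.0 q7 -0.98 tilt [-0.  0. -1.] | lin [-53.6 -16.7 212. ] yaw 0.0 F [ 0.3 -0.6  0.1] w -0.0001 t 32.8
side {'at': [234.1, 280.6], 'conf': 0.74}
top {'at': [176.5, 288.3], 'conf': 0.59}
 box [[0.441, 0.375], [0.453, 0.357], [0.418, 0.333], [0.406, 0.351]]
wrist {'at': [135.8, 322.7], 'conf': 0.7}
 box [[0.413, 0.34], [0.458, 0.34], [0.463, 0.237], [0.407, 0.237]]
[0.4966 0.2566 0.1432] [0.072  0.1324 0.0787] ramp [0.0201 0.0376 0.1432]
```

>>> carry_out(
  linear=[
    [0,10,0],
    [0,20,0],
    [0,30,0],
    [0,37,0],
    [0,42,0],
    [0,45,0],
    [0,48,0],
    [0,48,0],
  ],
  yaw=[0,0,0,0,0,0,0,0],
  grip=[255,255,255,255,255,255,255,255],
)

```text
time_s: 34.0
ee_pos: [0.4379, 0.283, 0.0645]
ee_rot: [-0.0, 1.571, 0.0]
wrist_force: [0.1, -0.2, -0.1]
grip_width: -0.0002
```

>>> carry_out(
  linear=[
    [0,2,0],
    [0,4,0],
    [0,4,0],
  ],
  yaw=[0,0,0],
  grip=[255,255,255],
)

```text
time_s: 34.3
ee_pos: [0.4379, 0.2869, 0.0645]
ee_rot: [-0.0, 1.571, 0.0]
wrist_force: [0.1, 0.4, -0.1]
grip_width: -0.0
```

>>> carry_out(
  linear=[
    [0,2,0],
    [0,3,0],
    [0,3,0],
  ],
  yaw=[0,0,0],
  grip=[255,255,255],
)

```text
time_s: 34.6
ee_pos: [0.4382, 0.2875, 0.0642]
ee_rot: [-0.002, 1.571, -0.004]
wrist_force: [-0.6, -15.1, 8.8]
grip_width: 0.0002
```

>>> carry_out(
  linear=[
    [0,2,0],
    [0,3,0],
    [0,3,0],
  ],
  yaw=[0,0,0],
  grip=[255,255,255],
)

```text
time_s: 34.9
ee_pos: [0.4386, 0.2876, 0.0639]
ee_rot: [-0.004, 1.572, -0.009]
wrist_force: [0.7, -33.2, 17.8]
grip_width: -0.0001
```

Firm stop at y = 0.2875, which is where home was expected. I'll back off, lift clear and check.

>>> carry_out(
  linear=[
    [0,-10,0],
    [0,-30,0],
    [0,-40,0],
    [-50,-60,0],
    [-100,-80,0],
    [-150,-100,0],
    [-200,-100,0],
    [-230,-100,0],
    [-230,-100,0],
    [-230,-100,0],
  ],
  yaw=[0,0,0,0,0,0,0,0,0,0],
  grip=[255,255,255,255,255,255,255,255,255,255],
)

```text
time_s: 35.9
ee_pos: [0.4382, 0.1928, 0.2951]
ee_rot: [0.0, 1.569, -0.0]
wrist_force: [0.7, 0.1, -0.6]
grip_width: -0.0
```

```bash
python3 cc.py round_core z .08;  python3 cc.py crushed_core z2 .078; python3 - <<'E'
from h import *
grab_frame('top');grab_frame('side')
for n,z in [('tack_jar',.055),('masking_tape',0)]:
    l=landmark_of(n,'top');print(n,atz(ray('top',l[0]['at']),z).round(3))
for n in ['round_core','crushed_core']:
    l=regions_of(n,'top');print(n,[(x['extent'],round(x['conf'],2)) for x in l[:2]])
E
```

```text
TCP [0.4382 0.1928 0.2951] jaw -0.0 q7 -0.6 tilt [ 0.002 -0.    -1.   ] | lin [177.5  26.3 211.5] yaw -0.0 F [ 0.7  0.1 -0.6] w -0.0 t 35.9
side {'at': [226.0, 279.5], 'conf': 0.77}
top {'at': [178.2, 288.6], 'conf': 0.66}
 box [[0.458, 0.415], [0.458, 0.298], [0.415, 0.297], [0.415, 0.413]]
 box [[0.415, 0.35], [0.458, 0.35], [0.459, 0.297], [0.414, 0.297]]
[0.5206 0.2082 0.1749] [0.0929 0.0929] ramp [ 0.0441 -0.0108  0.1749]
TCP [0.4378 0.1928 0.294 ] jaw 0.001 q7 -0.6 tilt [-0.001  0.    -1.   ] | lin [175.8  26.  212.4] yaw 0.001 F [-0.8 -0.2 -0.3] w 0.0 t 36.3
side {'at': [219.3, 337.2], 'conf': 0.97}
top {'at': [216.2, 200.1], 'conf': 0.91}
 box [[0.63, 0.428], [0.628, 0.372], [0.511, 0.372], [0.512, 0.427]]
[0.5715 0.4046 0.0614] [0.0053 0.0053] ramp [0.095  0.1856 0.0614]
tack_jar [0.443 0.465 0.055]Traceback (most recent call last):
  File "<stdin>", line 4, in <module>
IndexError: list index out of range
```

```bash
python3 - <<'E'
from h import *
grab_frame('top');l=landmark_of('masking_tape','top');print([(x['at'],x['conf']) for x in l[:2]]); m=regions_of('masking_tape','top');print([(x['extent'],x['conf']) for x in m[:1]])
env.finish_job();print(telemetry.state()['time_s'])
E
```

```text
[]
[]
the job is handed in; nothing more can be done
the job is handed in; nothing more can be done
```

I handed the job in after about 36 s of robot time. My checks show both cores where the task wants them; the hand-in gives no verdict.

- **Crushed core:** I pressed it nearly level on the upper steel and let it go. It stopped on the cork at ramp x ≈ 67 mm, and I put it in the tray. The last look puts its centre at about (0.57, 0.40), flat and inside the walls.
- **Round core:** I pressed it level on the steel until the force jumped to 25 N, then let it go, and it rolled to the front stop. I pushed it endways until it met a firm stop, where the pushing force rose from nothing to about 33 N. The last boxes from the top and wrist cameras put its right end at ramp y ≈ 79 mm (80 is home). It is about 3–4 mm off the guides' centre line (limit 5 mm) and straight. The gripper is well clear.

**Checks that failed or disagreed:**
- **Round core centre:** the point detector gave a wrong answer for it between the guides. I relied on the outline boxes and the force at the stop instead.
- **Crushed core height:** the last reading was 61 mm, with 5 mm disagreement between cameras. It read 73 mm just after placing, which is what lying flat should give.
- **Tack jar:** the last top view has it at (0.443, 0.465), within 1 cm of where it started.
- **Masking tape:** the detector did not find it in the last top view, so its place is unconfirmed. I planned the push to pass well above it and felt no contact.
- **Picture limit:** I used up the viewing limit before the round core's release, so everything after that rests on detections and forces only.

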